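# Close up the till: shut the cash drawer, press the green key, tip the switch off

### The job

Close up the till on the shop counter: first push the open cash drawer fully shut, then press the green key on the till all the way down and let it come up again, and last tip the till's white rocker switch right over by pressing down its raised end with the red dot. Press no other key and leave the switch as it is until its turn. Nothing needs to be picked up: leave the stationery and other things on the counter where they are.

Things in the scene. Friction and masses are not known exactly. Their poses are not given: they have to be found in the camera images.
- drawer (a joint): How far the cash drawer stands open, m: 0 = fully shut (front flush with the unit), at most 0.16. Starts open by 60 to 100 mm. It slides on straight rails with about 2.5 N friction (3 N when pushed at 0.1 m/s), stays where it is left, has no latch or spring.
- drawer_front (a point): Centre of the drawer's front face: flat upright aluminium panel, no handle, 280 wide x 76 high x 12 thick, bottom edge 8 mm, this point 46 mm, top edge 84 mm above the counter. Moves with the drawer. Own x points level into the cabinet, the way to push it shut; y along the panel, z up. Behind it an open tray, rim 64 mm high, with coins and notes.
- cash_unit: Dark steel cabinet of the cash drawer, fixed to the counter, 300 deep (x) x 280 wide (y) x 88 high, origin at the centre of its underside; the front, with the drawer, faces its own -x. The front 120 mm of its top is free.
- till: Till, fixed: teal body 240 deep (own x, away from the operator) x 290 wide (y), level deck 60 mm up; origin at the centre of its underside. On the deck, at own x = -60 mm, four coloured keys at own y = 108, 56, 4, -48 mm (colours swap places) and the rocker switch at y = -108 mm. A black screen stands at own x = 50 to 105 mm, up to 140 mm above the counter.
- key_green_top (a point): Centre of the top face of the green key: square cap 30 x 30 on a black 38 x 38 foot that is 8 mm high, top 80 mm above the counter when up; this point moves down with the cap. Axes as the till's. Keys stand 52 mm apart.
- key_green (a joint): How far the green key is pressed, m: 0 = up, 0.006 = all the way down. A spring returns it; it takes 1.5 N to start and 5 N to reach the bottom.
- key_red_top (a point): Centre of the top face of the red key: square cap 30 x 30 on a black 38 x 38 foot that is 8 mm high, top 80 mm above the counter when up; this point moves down with the cap. Axes as the till's. Keys stand 52 mm apart.
- key_red (a joint): How far the red key is pressed, m: 0 = up, 0.006 = all the way down. A spring returns it; it takes 1.5 N to start and 5 N to reach the bottom.
- key_yellow_top (a point): Centre of the top face of the yellow key: square cap 30 x 30 on a black 38 x 38 foot that is 8 mm high, top 80 mm above the counter when up; this point moves down with the cap. Axes as the till's. Keys stand 52 mm apart.
- key_yellow (a joint): How far the yellow key is pressed, m: 0 = up, 0.006 = all the way down. A spring returns it; it takes 1.5 N to start and 5 N to reach the bottom.
- key_blue_top (a point): Centre of the top face of the blue key: square cap 30 x 30 on a black 38 x 38 foot that is 8 mm high, top 80 mm above the counter when up; this point moves down with the cap. Axes as the till's. Keys stand 52 mm apart.
- key_blue (a joint): How far the blue key is pressed, m: 0 = up, 0.006 = all the way down. A spring returns it; it takes 1.5 N to start and 5 N to reach the bottom.
- rocker (a joint): Angle of the till's white rocker switch, rad: 0 = on (as at the start, the near end with the red dot raised), 0.40 = off (dot end fully down). It stays where it is left; turning it takes 0.035 N m, so 2 N pressed at 20 mm from its axle.
- rocker_dot (a point): Red dot (diameter 10) on the rocker's top face, 21 mm from the axle towards the operator; 86 mm above the counter when on, 78 mm when off; the point tips with the plate. White plate 60 long (till's x) x 30 wide x 12 thick, hinged across its middle on an axle along the till's y, at the till's own x = -60, y = -108, z = 74 mm.
- glue_stick: Bystander: yellow glue stick standing upright, diameter 28, height 95, between the cash drawer unit and the till (mm); origin at the centre of its underside. Leave it alone.
- notebooks: Bystander: pile of three notebooks 100 x 150 x 39 lying on the rear part of the cash drawer unit's top (mm); origin at the centre of its underside. Leave it alone.
- stapler: Bystander: blue and black stapler 135 x 36 x 50 high, standing beyond the right side of the till (mm); origin at the centre of its underside. Leave it alone.
- pencil_cup: Bystander: white pencil cup, diameter 72, cup height 100, pencils up to 155 high (mm); origin at the centre of its underside. Leave it alone.
- tape_dispenser: Bystander: black tape dispenser with a pink roll, 150 x 60 x 86 high (mm); origin at the centre of its underside. Leave it alone.
- mug: Bystander: blue mug, diameter 80, height 95 (mm); origin at the centre of its underside. Leave it alone.

How it is judged:
By the outcome, as a careful person would: the job done as asked, in the order asked, and still so for the second after the job is handed in, with the robot touching nothing.
It also fails if it takes over 45 s, if anything falls off the work surface, if the arm or the gripper's body presses on something with over 40 N, if the wrist force passes 120 N, or if a joint passes its speed limit or range.

### The arm

A 6-joint arm with a two-finger parallel gripper is mounted at the origin on the work surface. World frame = base frame: x ahead of the robot, y to its left, z up, the work surface at z = 0. Lengths are in mm, angles in rad, forces in N, time in s.
With the tool pointing down it reaches from about 400 to 925 mm from the base axis. Payload 12.5 kg.
Tool frame: the origin (TCP) lies midway between the tips of the shut fingers; the grasp point (between the pads) lies 19 mm behind it; z points along the fingers, y is the line along which they close (so a half turn about z gives the same grasp; the last joint's range is limited). The gripper opens to 95 mm and grips with 3 to 60 N. Pads are 20 mm wide; open, the fingers measure 119 mm over their backs; the gripper's body (75 mm by 180 mm) begins 59 mm behind the grasp point.
Start: joints at [-1.362, 0.491, 1.559, -0, 1.092, -0.106], TCP at [193.54, -594.297, 214.661] pointing down, gripper open.
Joint ranges: [-3.1, 3.1], [-0.84, 2.19], [0.05, 2.79], [-1.13, 4.28], [0.06, 2.93], [-2.69, 2.69]. Speed limits (rad/s): [2.22, 2.22, 2.79, 3.14, 3.14, 3.14].

### API

Orientations are given as [roll, pitch, yaw] about the fixed x, y, z axes, in that order (R = Rz(yaw) Ry(pitch) Rx(roll)).
In Python, from cell import readout, eyes, env gives the robot as it stands.
- The arm moves only by the tool move_arm, never from a script. Its argument "plan" is a list of rows, each a list of 3 entries, a list of its own where there are three numbers: the turn, a rotation vector about the tool's x, y, z in degrees, then the shift along the tool's x, y, z in m, then the gripper command: -1 is shut, 1 is fully open, values between are in proportion. In form: [[[ax, ay, az], [x, y, z], jaw], ...]. A call has 1 to 5 rows; each row is the pose to reach, as a shift and turn from the pose commanded when the call began, along the tool's axes at that moment; what a row does not reach only later rows make up. A row lasts 1/8 s, in which the tool goes at most 62.5 mm and 10.7 degrees, less where a joint would pass 70% of its speed; a pose out of reach is approached as far as the arm can. A call with a gripper value outside its range is refused whole. The fingers move at their own pace and stop on an object; the grip force is fixed at half the most. Time passes only in rows, so rows that repeat a pose let the fingers close. It gives the time, the measured TCP pose, the force, the opening and the grip force at its end, in the units of the state.
- readout.state(): the state, without advancing time (a new reading comes with each control period).
- eyes.read_camera(name): name is "side" or "top" or "wrist"; returns a dict with "img" (384x512x3 uint8, red, green, blue), "K" (3x3 intrinsics, pixels), "extrinsics" (4x4, takes a point from camera to world coordinates). Camera axes: x right, y up, looking along -z (the intrinsics and any distortion apply to the point x, -y, -z); pixel columns grow to the right and rows downward; lengths in mm; the calibration is good to about 2 mm. A picture is of the moment at which its call begins. There is no depth.
- env.job_done(): hands the job in; it is judged then, once.
Trained networks look in a picture, given as the dict that the camera call returned (one of the last four; its "shot" number tells which), for a name from the list of things; names that differ only in an ending like _2 or _b are one class to them, and where a whole thing is asked for, a point or a joint stands for the part that bears it (a point fixed in the world has none). Each returns a list of dicts, best first, with "score" (0 to 1); they miss things now and then, are a little off and sometimes report something else, mostly with a low value. They report only what shows in the picture. A call takes as long as a camera call.
- eyes.cut_out(picture, name): "mask" (384x512 bool, what is visible of it) and "uv" ([column, row] in pixels, amid what is visible of it).
The state is a dict: "t": time; "joints": joint angles; "qvel": joint speeds; "tau": joint torques, N m; "eef_pos": TCP position; "tcp_rot": TCP orientation; "ft_force": force on the tool from outside, world axes, zero at the start; "moment": the same for the moment, N m; "opening": opening from 0.0 (shut) to 1.0 (fully open); "grip_force": force on a finger pad.
Only numpy, scipy, OpenCV 4.12 (cv2) and the standard library are available. Lean on these libraries where they do the work, as an engineer would, in place of code of your own. Each camera call takes 0.05 s, during which the arm holds its last target. There are 200 camera calls.

## Working session

There is one attempt and no reset: what is moved stays moved. The work goes in short steps, Python scripts to look and compute and a tool call to move; the robot and the scene stay as the last step left them, time stands still between calls to the robot, and variables do not carry over. Pictures are saved under pics/ and viewed, at most 10 in all, crops included, and the job is handed in when it is done.

Besides the shell and the picture viewer there is one more tool, called after "Emit:" as name(argument=value, ...) on one line, values as JSON. move_arm: Moves the arm, as the interface text tells. Its arguments: {"type":"object","properties":{"plan":{"type":"array","items":{"type":"array"}}},"required":["plan"]}

```bash
ls && mkdir -p pics && cat > h.py <<'E'
import numpy as np, cv2
from cell import readout, eyes, env
def ray(p,uv):
    K=np.array(p["K"]);T=np.array(p["extrinsics"])
    d=np.linalg.inv(K)@np.array([uv[0],uv[1],1.]); d=T[:3,:3]@(d*[1,-1,-1])
    return T[:3,3],d
def at_z(p,uv,z):
    o,d=ray(p,uv); return o+d*(z-o[2])/d[2]
def find(p,n):
    r=eyes.cut_out(p,n); return r[0] if r else None
E
python3 - <<'E'
from h import *
t=eyes.read_camera("top"); s=eyes.read_camera("side")
print(t.keys())
cv2.imwrite("pics/a.png",t["img"][:,:,::-1]); cv2.imwrite("pics/b.png",s["img"][:,:,::-1])
for n,z in [("drawer_front",84),("cash_unit",88),("till",60),("key_green_top",80),("key_red_top",80),("key_yellow_top",80),("key_blue_top",80),("rocker_dot",86)]:
    r=find(t,n)
    if r: 
        print(n,r["score"],np.round(r["uv"]),at_z(t,r["uv"],z).round(1))
        (c,wh,a)=cv2.minAreaRect(np.argwhere(r["mask"])[:,::-1].astype(np.float32)); print("   box",np.array([at_z(t,q,z)[:2].round() for q in cv2.boxPoints((c,wh,a))]).tolist())
print(readout.state())
E
```

```text
pics
dict_keys(['img', 'K', 'extrinsics', 'shot'])
drawer_front 0.76 [190. 205.] [503.3 269.4  84. ]
   box [[540.0, 425.0], [576.0, 141.0], [464.0, 126.0], [429.0, 405.0]]
cash_unit 0.75 [186. 176.] [615.1 292.8  88. ]
   box [[827.0, 470.0], [858.0, 174.0], [460.0, 128.0], [431.0, 410.0]]
till 0.73 [323. 201.] [ 549.3 -236.1   60. ]
   box [[638.0, -78.0], [696.0, -373.0], [454.0, -408.0], [398.0, -121.0]]
key_green_top 0.44 [302. 218.] [ 474.4 -155.9   80. ]
   box [[482.0, -133.0], [484.0, -163.0], [457.0, -164.0], [456.0, -134.0]]
key_red_top 0.71 [260. 173.] [641.   12.2  80. ]
   box [[661.0, 35.0], [661.0, 16.0], [626.0, 14.0], [625.0, 33.0]]
key_yellow_top 0.64 [326. 216.] [ 489.4 -244.1   80. ]
   box [[502.0, -238.0], [504.0, -264.0], [473.0, -265.0], [472.0, -238.0]]
rocker_dot 0.47 [358. 212.] [ 509.6 -364.2   86. ]
   box [[538.0, -337.0], [546.0, -369.0], [483.0, -382.0], [475.0, -350.0]]
{'t': 0.5, 'joints': array([-1.36165786e+00,  4.91073542e-01,  1.55909665e+00, -3.63992172e-05,
        1.09172788e+00, -1.05591762e-01]), 'qvel': array([ 0.00029939,  0.00091396, -0.00060923,  0.00037131,  0.00145522,
        0.00065994]), 'tau': array([ 1.57995590e-03, -6.12305617e+01, -2.58280778e+01,  6.91799610e-02,
        4.62876353e-02, -7.41621676e-06]), 'eef_pos': array([ 193.47520007, -594.20980513,  214.48528385]), 'tcp_rot': array([-3.14128553e+00, -7.32810372e-08,  3.14747012e-01]), 'ft_force': array([ 0.35930662,  0.42674675, -1.26381532]), 'moment': array([0.1022468 , 0.0672934 , 0.05389206]), 'grip_force': 0.0, 'opening': 1.0021202790766723}
```

View pics/a.png

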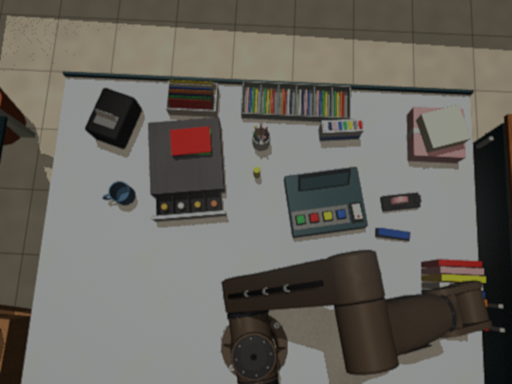

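View pics/b.png

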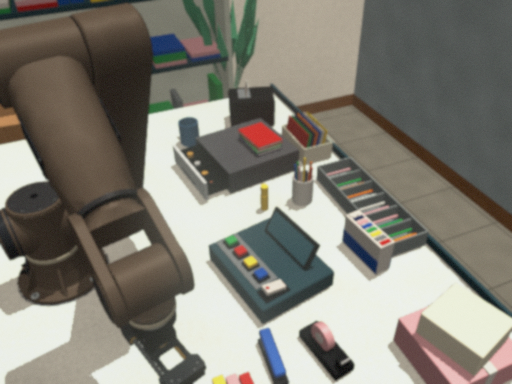

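The top view shows the drawer front strip from about (153,217) to (226,213). The keys are green (298,219), red (314,217), yellow (328,215) and blue (342,213), with the rocker at (357,211). The red key detection at (260,173) is false: it landed on the glue stick. I'll refine using colour blobs.

```bash
python3 - <<'E'
from h import *
t=eyes.read_camera("top"); im=t["img"]
hsv=cv2.cvtColor(im,cv2.COLOR_RGB2HSV)
R=np.zeros(im.shape[:2],bool); R[200:235,288:366]=1
P={}
for n,lo,hi in [("green",45,80),("yellow",22,38),("blue",100,125),("red",-8,8)]:
    h=hsv[...,0].astype(int); h=np.where(h>170,h-180,h)
    m=R&(h>=lo)&(h<=hi)&(hsv[...,1]>140)&(hsv[...,2]>60)
    k,l,st,c=cv2.connectedComponentsWithStats(m.astype(np.uint8))
    i=1+np.argmax(st[1:,4]); P[n]=at_z(t,c[i],80)[:2]; print(n,c[i],st[i,4],P[n].round(1))
m=R&(hsv[...,1]<60)&(hsv[...,2]>150); m[:, :345]=0; m[:,364:]=0;m[222:]=0
uv=np.argwhere(m)[:,::-1].mean(0); print("rocker",uv,at_z(t,uv,80))
r=find(t,"drawer_front"); q=np.argwhere(r["mask"]); print(q.min(0),q.max(0))
print(np.array([at_z(t,p,84)[:2].round(1) for p in [(153,218),(226,214.5)]]))
cv2.imwrite("pics/c.png",cv2.resize(im[130:240,140:380][:, :],None,fx=3.3,fy=3.3,interpolation=cv2.INTER_CUBIC)[:,:,::-1])
E
```

```text
green [301.45 220.  ] 20 [ 467.9 -153.7]
yellow [327.328125 215.59375 ] 64 [ 489.4 -250.6]
blue [340.76785714 213.67857143] 56 [ 499.2 -301.2]
red [313.859375 217.40625 ] 64 [ 480.  -200.1]
rocker [nan nan] [nan nan nan]
[191 153] [221 225]
[[447.5 404.5]
 [474.2 131.1]]<stdin>:12: RuntimeWarning: Mean of empty slice.
  ret = um.true_divide(
```

View pics/c.png

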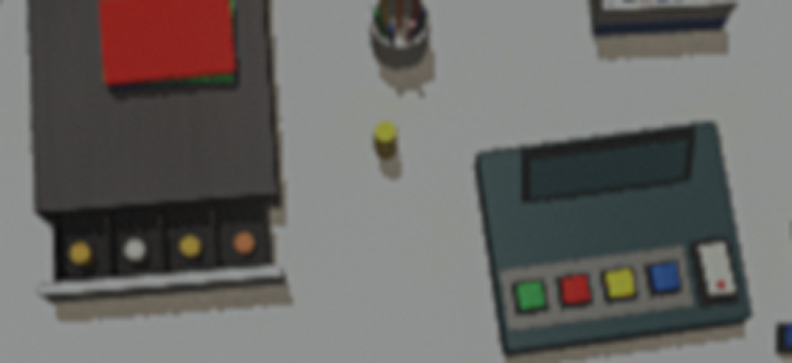

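```bash
cat >> h.py <<'E'
def go(*W):
    """W: (x,y,z,yaw) waypoints; prints turn/shift from measured pose now"""
    from scipy.spatial.transform import Rotation as Ro
    s=readout.state(); p=s["eef_pos"]; r=Ro.from_euler("xyz",s["tcp_rot"])
    for w in W:
        d=np.array(w[:3])-p; q=Ro.from_euler("xyz",[np.pi,0,w[3]])
        print("turn",(r.inv()*q).as_rotvec(degrees=True).round(1),"shift m",(r.inv().apply(d)/1000).round(4))
        p=np.array(w[:3]);r=q
E
python3 - <<'E'
from h import *
go((450,-420,300,.11),(560,-130,300,.11),(500,160,300,.11),(385,260,200,.11))
t=eyes.read_camera("top"); print(at_z(t,(358.2,216.1),86))
print([at_z(t,p,84).round(1) for p in [(153.6,218.5),(224.8,213)]])
E
```

```text
turn [-0.  -0.  11.7] shift m [ 0.2978 -0.0863 -0.0854]
turn [0. 0. 0.] shift m [ 0.1412 -0.2762 -0.    ]
turn [0. 0. 0.] shift m [-0.0278 -0.2948 -0.    ]
turn [0. 0. 0.] shift m [-0.1033 -0.112   0.1   ]
[ 492.22991672 -365.74801235   86.        ]
[array([445.7, 402.1,  84. ]), array([479.7, 136. ,  84. ])]
```

Emit:
move_arm(plan=[[[0,0,11.7],[0.298,-0.086,-0.085],-1],[[0,0,11.7],[0.298,-0.086,-0.085],-1],[[0,0,11.7],[0.298,-0.086,-0.085],-1],[[0,0,11.7],[0.298,-0.086,-0.085],-1],[[0,0,11.7],[0.298,-0.086,-0.085],-1]])

```text
t: 1.27
eef_pos: [443.5, -424.4, 297.7]
tcp_rot: [3.141, -0.0, 0.111]
ft_force: [-0.2, -1.7, -1.6]
opening: 0.529
grip_force: 0.0
```

Emit:
move_arm(plan=[[[0,0,0],[0.141,-0.276,0],-1],[[0,0,0],[0.141,-0.276,0],-1],[[0,0,0],[0.141,-0.276,0],-1],[[0,0,0],[0.141,-0.276,0],-1],[[0,0,0],[0.141,-0.276,0],-1]])

```text
t: 1.9
eef_pos: [552.2, -133.9, 297.1]
tcp_rot: [3.141, -0.0, 0.111]
ft_force: [0.3, 0.0, -1.5]
opening: 0.024
grip_force: 0.0
```

Emit:
move_arm(plan=[[[0,0,0],[-0.028,-0.295,0],-1],[[0,0,0],[-0.028,-0.295,0],-1],[[0,0,0],[-0.028,-0.295,0],-1],[[0,0,0],[-0.028,-0.295,0],-1],[[0,0,0],[-0.028,-0.295,0],-1]])

```text
t: 2.52
eef_pos: [490.5, 156.4, 297.1]
tcp_rot: [-3.142, -0.0, 0.112]
ft_force: [-0.1, 0.8, -1.9]
opening: 0.006
grip_force: 0.0
```

Emit:
move_arm(plan=[[[0,0,0],[-0.103,-0.112,0.1],-1],[[0,0,0],[-0.103,-0.112,0.1],-1],[[0,0,0],[-0.103,-0.112,0.1],-1],[[0,0,0],[-0.103,-0.112,0.1],-1],[[0,0,0],[-0.103,-0.112,0.1],-1]])

```text
t: 3.15
eef_pos: [377.4, 254.3, 197.4]
tcp_rot: [-3.141, -0.001, 0.111]
ft_force: [-0.5, -0.2, -1.6]
opening: 0.005
grip_force: 0.0
```

```bash
python3 - <<'E'
from h import *
w=eyes.read_camera("wrist"); cv2.imwrite("pics/d.png",w["img"][:,:,::-1])
r=find(w,"drawer_front")
if r: print(r["score"],r["uv"],at_z(w,r["uv"],46).round())
print(readout.state()["eef_pos"])
for p in [(0,383),(256,192),(256,300)]: print(p, at_z(w,p,84).round())
E
```

```text
0.62 [248.0, 47.7] [499. 278.  46.]
[377.82272514 253.8415928  197.59274687]
(0, 383) [114. 521.  84.]
(256, 192) [371. 256.  84.]
(256, 300) [255. 244.  84.]
```

View pics/d.png

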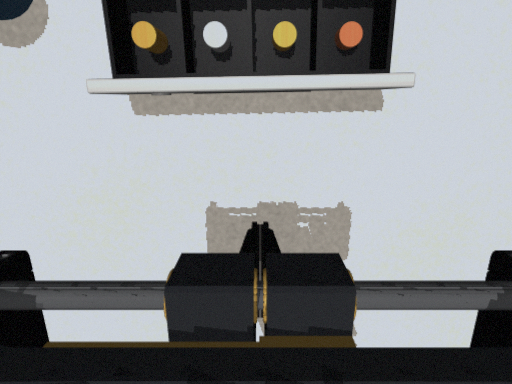

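The wrist view shows the drawer panel's lower (front) edge running from (88,92) to (414,86), almost square to the tool. The space in front of it is clear.

```bash
python3 - <<'E'
from h import *
w=eyes.read_camera("wrist")
a,b=[at_z(w,p,84)[:2] for p in [(88,92),(414,86)]]
d=a-b; yaw=np.arctan2(-d[0],d[1]); c=(a+b)/2
print(a,b,np.linalg.norm(d),yaw,c)
n=np.array([np.cos(yaw),np.sin(yaw)])
f=lambda k,z:(*(c+k*n),z,yaw)
go(f(-50,120),f(-50,32),f(-10,32))
E
```

```text
[444.55150906 408.29216418] [479.77379252 132.37288165] 278.1583357075291 0.12696760180108815 [462.16265079 270.33252291]
turn [-0.  -0.1 -1. ] shift m [ 0.0356 -0.0064  0.0776]
turn [0. 0. 0.] shift m [-0.    -0.     0.088]
turn [0. 0. 0.] shift m [0.04 0.   0.  ]
```

Emit:
move_arm(plan=[[[0,0,-1],[0.036,-0.006,0.05],-1],[[0,0,-1],[0.036,-0.006,0.1],-1],[[0,0,-1],[0.036,-0.006,0.166],-1],[[0,0,-1],[0.036,-0.006,0.166],-1],[[0,0,-1],[0.036,-0.006,0.166],-1]])

```text
t: 3.92
eef_pos: [412.8, 264.1, 32.4]
tcp_rot: [-3.141, -0.001, 0.127]
ft_force: [-0.8, 0.6, -2.2]
opening: 0.003
grip_force: 0.0
```

Emit:
move_arm(plan=[[[0,0,0],[0.012,0,0],-1],[[0,0,0],[0.024,0,0],-1],[[0,0,0],[0.036,0,0],-1],[[0,0,0],[0.048,0,0],-1],[[0,0,0],[0.06,0,0],-1]])

```text
t: 4.55
eef_pos: [471.8, 271.7, 30.9]
tcp_rot: [3.141, 0.001, 0.128]
ft_force: [-2.9, 0.4, -0.1]
opening: 0.002
grip_force: 1.5
```

Emit:
move_arm(plan=[[[0,0,0],[0.01,0,0],-1],[[0,0,0],[0.02,0,0],-1],[[0,0,0],[0.028,0,0],-1],[[0,0,0],[0.034,0,0],-1],[[0,0,0],[0.038,0,0],-1]])

```text
t: 5.18
eef_pos: [509.2, 276.6, 30.8]
tcp_rot: [3.142, 0.0, 0.128]
ft_force: [-2.1, 0.8, -1.2]
opening: 0.007
grip_force: 1.3
```

```bash
python3 - <<'E'
from h import *
w=eyes.read_camera("wrist"); t=eyes.read_camera("top")
cv2.imwrite("pics/e.png",np.hstack([w["img"][:,:400],cv2.resize(t["img"][100:240,130:260],(390,384),interpolation=cv2.INTER_CUBIC)])[:,:,::-1])
s=readout.state();print(s["eef_pos"],s["ft_force"])
E
```

```text
[509.49701737 276.63544204  30.82692372] [ 0.13345282 -0.34511278 -1.97502487]
```

View pics/e.png

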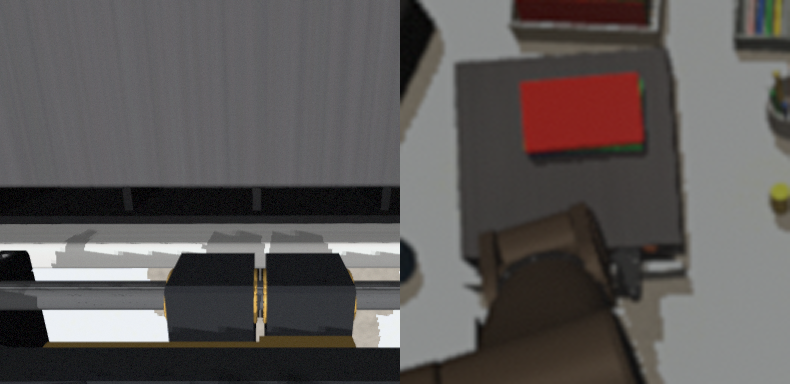

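The wrist view shows the cabinet's front edge at row 187 and the panel at rows 222–245, so a gap remains. I'll keep pushing gently and watch the force.

Emit:
move_arm(plan=[[[0,0,0],[0.004,0,0],-1],[[0,0,0],[0.009,0,0],-1],[[0,0,0],[0.012,0,0],-1],[[0,0,0],[0.015,0,0],-1],[[0,0,0],[0.017,0,0],-1]])

```text
t: 5.9
eef_pos: [526.0, 278.8, 30.9]
tcp_rot: [3.142, 0.0, 0.128]
ft_force: [-2.2, 0.4, -2.0]
opening: 0.001
grip_force: 1.3
```

```bash
python3 - <<'E'
from h import *
w=eyes.read_camera("wrist"); g=cv2.cvtColor(w["img"],cv2.COLOR_RGB2GRAY)
col=g[150:260,60:100].mean(1); print(col.round().astype(int).tolist())
print([at_z(w,(80,r),86).round(1).tolist() for r in (187,200,222)])
s=readout.state();print(s["eef_pos"],s["ft_force"])
E
```

```text
[99, 99, 99, 99, 99, 99, 99, 99, 99, 99, 99, 99, 99, 99, 99, 99, 99, 99, 99, 99, 99, 99, 99, 99, 99, 99, 99, 99, 99, 99, 99, 99, 99, 99, 99, 99, 98, 99, 99, 99, 99, 99, 99, 99, 99, 99, 99, 99, 99, 99, 99, 99, 99, 99, 99, 99, 99, 99, 99, 99, 99, 99, 99, 99, 99, 98, 99, 99, 99, 99, 98, 99, 99, 99, 99, 99, 94, 84, 82, 109, 113, 110, 106, 103, 103, 103, 102, 100, 99, 100, 101, 100, 116, 132, 168, 180, 185, 188, 190, 189, 189, 188, 181, 167, 159, 156, 156, 155, 154, 154]
[[563.5, 351.3, 86.0], [558.3, 351.5, 86.0], [549.2, 351.8, 86.0]]
[526.17453466 278.81319695  30.84323553] [-0.49036095  0.52711266 -2.14892007]
```

Emit:
move_arm(plan=[[[0,0,0],[0.001,0,0],-1],[[0,0,0],[0.002,0,0],-1],[[0,0,0],[0.003,0,0],-1]])

```text
t: 6.32
eef_pos: [528.8, 279.1, 30.8]
tcp_rot: [3.141, 0.0, 0.128]
ft_force: [-2.7, -0.4, -2.2]
opening: 0.006
grip_force: 1.3
```

Emit:
move_arm(plan=[[[0,0,0],[0.001,0,0],-1],[[0,0,0],[0.002,0,0],-1],[[0,0,0],[0.003,0,0],-1]])

```text
t: 6.7
eef_pos: [531.9, 279.5, 30.9]
tcp_rot: [3.142, -0.0, 0.128]
ft_force: [-3.1, 0.2, -2.5]
opening: 0.004
grip_force: 1.3
```

Emit:
move_arm(plan=[[[0,0,0],[0.001,0,0],-1],[[0,0,0],[0.002,0,0],-1],[[0,0,0],[0.003,0,0],-1]])

```text
t: 7.08
eef_pos: [533.2, 279.7, 30.9]
tcp_rot: [3.141, 0.003, 0.128]
ft_force: [-14.0, -0.3, 5.6]
opening: 0.005
grip_force: 7.0
```

The force has risen to 14 N, so the drawer is at its stop. I'll back off, check, and head for the till.

Emit:
move_arm(plan=[[[0,0,0],[0.0005,0,0],-1],[[0,0,0],[-0.05,0,0],-1],[[0,0,0],[-0.06,0,-0.06],-1],[[0,0,0],[-0.06,0,-0.12],-1],[[0,0,0],[-0.06,0,-0.18],-1]])

```text
t: 7.7
eef_pos: [475.6, 272.2, 213.4]
tcp_rot: [-3.141, -0.002, 0.128]
ft_force: [-0.5, 0.4, -1.4]
opening: 0.002
grip_force: 0.0
```

```bash
python3 - <<'E'
from h import *
w=eyes.read_camera("wrist"); cv2.imwrite("pics/f.png",w["img"][:,:,::-1])
g=np.array([470.,-150.]); yaw=.187
go((540,0,280,yaw),(*g,150,yaw))
E
```

```text
turn [-0.2 -0.7 -3.4] shift m [ 0.0274  0.2788 -0.0596]
turn [0. 0. 0.] shift m [-0.0967  0.1344  0.13  ]
```

View pics/f.png

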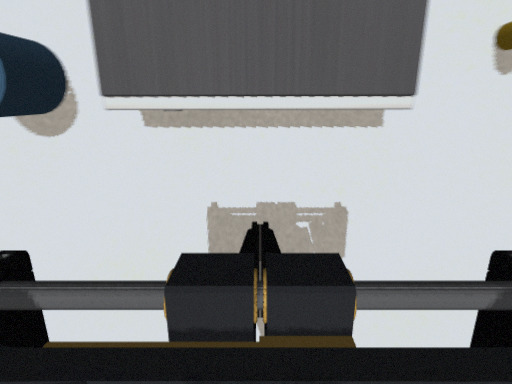

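The drawer is shut: the panel sits flush against the cabinet at rows 96–108. Next I'll hover just in front of the till for a close look.

Emit:
move_arm(plan=[[[0,0,-3.4],[0.027,0.279,-0.06],-1],[[0,0,-3.4],[0.027,0.279,-0.06],-1],[[0,0,-3.4],[0.027,0.279,-0.06],-1],[[0,0,-3.4],[0.027,0.279,-0.06],-1],[[0,0,-3.4],[0.027,0.279,-0.06],-1]])

```text
t: 8.38
eef_pos: [538.6, -3.9, 271.8]
tcp_rot: [3.14, -0.002, 0.185]
ft_force: [0.5, 1.3, -1.4]
opening: 0.005
grip_force: 0.0
```

Emit:
move_arm(plan=[[[0,0,0],[-0.175,0.185,0.04],-1],[[0,0,0],[-0.175,0.185,0.04],-1],[[0,0,0],[-0.175,0.185,0.04],-1],[[0,0,0],[-0.175,0.185,0.04],-1],[[0,0,0],[-0.175,0.185,0.04],-1]])

```text
t: 9.0
eef_pos: [398.7, -218.1, 230.7]
tcp_rot: [3.141, -0.0, 0.183]
ft_force: [0.0, 0.1, -2.5]
opening: 0.003
grip_force: 0.0
```

```bash
python3 - <<'E'
from h import *
w=eyes.read_camera("wrist"); cv2.imwrite("pics/g.png",w["img"][:,:,::-1]); print(readout.state()["eef_pos"])
for n,z in [("key_green_top",80),("key_red_top",80),("key_yellow_top",80),("key_blue_top",80),("rocker_dot",86)]:
    for r in eyes.cut_out(w,n)[:2]: print(n,round(r["score"],2),np.round(r["uv"]),at_z(w,r["uv"],z).round(1))
E
```

```text
[ 399.36065795 -217.43014419  230.8595474 ]
key_green_top 0.66 [206.  94.] [ 469.7 -152.7   80. ]
key_red_top 0.72 [258.  92.] [ 480.5 -201.8   80. ]
key_yellow_top 0.72 [311.  91.] [ 491.1 -252.4   80. ]
key_blue_top 0.93 [364.  91.] [ 500.3 -302.3   80. ]
key_blue_top 0.58 [312.  92.] [ 489.9 -253.1   80. ]
rocker_dot 0.59 [427.  90.] [ 511.5 -359.4   86. ]
```

View pics/g.png

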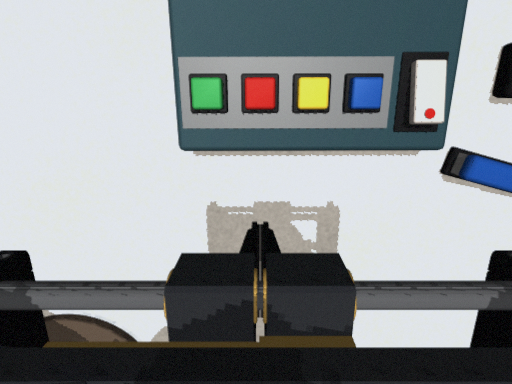

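Green is centred at (208,93) and the red dot at (430,113).

```bash
python3 - <<'E'
from h import *
w=eyes.read_camera("wrist")
g=at_z(w,(208,93),80); d=at_z(w,(430,113),86); print(g,d)
go((g[0],g[1],150,.197),(g[0],g[1],84,.197),(g[0],g[1],84+60,.197),(d[0],d[1],144,.197),(d[0],d[1],92,.197))
E
```

```text
[ 472.90222704 -150.38836752   80.        ] [ 495.05089074 -364.93881039   86.        ]
turn [ 0.  -0.  -0.4] shift m [ 0.0827 -0.0494  0.0811]
turn [0. 0. 0.] shift m [ 0.    -0.     0.066]
turn [0. 0. 0.] shift m [ 0.    0.   -0.06]
turn [0. 0. 0.] shift m [-0.0203  0.2147  0.    ]
turn [0. 0. 0.] shift m [ 0.    -0.     0.052]
```

Emit:
move_arm(plan=[[[0,0,0],[0.083,-0.049,0],-1],[[0,0,0],[0.083,-0.049,0.03],-1],[[0,0,0],[0.083,-0.049,0.081],-1],[[0,0,0],[0.083,-0.049,0.12],-1],[[0,0,0],[0.083,-0.049,0.14],-1]])

```text
t: 9.98
eef_pos: [472.5, -150.4, 89.1]
tcp_rot: [-3.14, 0.002, 0.189]
ft_force: [-0.3, -0.3, -1.8]
opening: 0.006
grip_force: 0.0
```

```bash
python3 - <<'E'
from h import *
t=eyes.read_camera("wrist"); go((472.2,-151,84,.197),(472.2,-151,73.5,.197))
s=readout.state();print(s["eef_pos"],s["ft_force"])
E
```

```text
turn [-0.1  0.2 -0.4] shift m [0.0001 0.0008 0.0036]
turn [0. 0. 0.] shift m [ 0.     -0.      0.0105]
[ 471.954811   -150.26881121   87.62638228] [-1.24278746 -0.41763682 -3.68740537]
```

Emit:
move_arm(plan=[[[0,0,0],[0,0,0.004],-1],[[0,0,0],[0,0,0.008],-1],[[0,0,0],[0,0,0.011],-1],[[0,0,0],[0,0,0.013],-1],[[0,0,0],[0,0,0.014],-1]])

```text
t: 10.65
eef_pos: [472.9, -151.9, 77.2]
tcp_rot: [3.141, -0.001, 0.187]
ft_force: [1.2, 2.0, 1.9]
opening: 0.004
grip_force: 1.6
```

Emit:
move_arm(plan=[[[0,0,0],[0,0,0.001],-1],[[0,0,0],[0,0,0.002],-1],[[0,0,0],[0,0,0.003],-1]])

```text
t: 11.02
eef_pos: [472.9, -151.9, 74.1]
tcp_rot: [3.141, -0.001, 0.187]
ft_force: [0.3, 2.7, 12.8]
opening: 0.005
grip_force: 7.5
```

The key has bottomed (12.8 N). I'll rise and move over to the rocker dot.

Emit:
move_arm(plan=[[[0,0,0],[0,0,-0.03],-1],[[0,0,0],[0,0,-0.06],-1],[[0,0,0],[-0.005,0.05,-0.06],-1],[[0,0,0],[-0.01,0.11,-0.06],-1],[[0,0,0],[-0.015,0.165,-0.06],-1]])

```text
t: 11.65
eef_pos: [488.2, -318.5, 133.7]
tcp_rot: [-3.141, 0.001, 0.188]
ft_force: [1.2, 0.3, -1.1]
opening: 0.003
grip_force: 0.0
```

```bash
python3 - <<'E'
from h import *
w=eyes.read_camera("top"); s=readout.state();print(s["eef_pos"],s["ft_force"])
go((494.5-2.5,-364.5,110,.187))
E
```

```text
[ 488.87114078 -324.34290594  133.58649038] [-3.03635796 -2.39743954 -2.27434523]
turn [ 0.1 -0.  -0.1] shift m [-0.0043  0.04    0.0237]
```

Emit:
move_arm(plan=[[[0,0,0],[-0.004,0.02,0.01],-1],[[0,0,0],[-0.004,0.04,0.024],-1],[[0,0,0],[-0.004,0.04,0.024],-1],[[0,0,0],[-0.004,0.04,0.024],-1]])

```text
t: 12.2
eef_pos: [492.1, -356.0, 109.6]
tcp_rot: [-3.141, 0.001, 0.188]
ft_force: [0.1, 0.6, -1.8]
opening: 0.004
grip_force: 0.0
```

```bash
python3 - <<'E'
from h import *
w=eyes.read_camera("wrist"); s=readout.state();print(s["eef_pos"],s["ft_force"])
go((492,-364.5,90,.187))
E
```

```text
[ 492.24138812 -355.93237901  109.98955669] [-0.43613834  0.25217433 -1.0569539 ]
turn [-0.   0.   0.1] shift m [-0.0018  0.0084  0.02  ]
```

Emit:
move_arm(plan=[[[0,0,0],[-0.002,0.008,0.01],-1],[[0,0,0],[-0.002,0.008,0.02],-1],[[0,0,0],[-0.002,0.008,0.024],-1],[[0,0,0],[-0.002,0.008,0.027],-1],[[0,0,0],[-0.002,0.008,0.029],-1]])

```text
t: 12.88
eef_pos: [491.2, -365.0, 81.2]
tcp_rot: [-3.141, 0.001, 0.188]
ft_force: [-5.7, 0.4, 7.4]
opening: 0.001
grip_force: 4.5
```

Emit:
move_arm(plan=[[[0,0,0],[0,0,0.001],-1],[[0,0,0],[0,0,0.002],-1],[[0,0,0],[0,0,0.0025],-1]])

```text
t: 13.25
eef_pos: [490.8, -365.1, 79.7]
tcp_rot: [3.141, 0.001, 0.188]
ft_force: [-11.0, 2.5, 16.8]
opening: 0.007
grip_force: 10.1
```

Emit:
move_arm(plan=[[[0,0,0],[0,0,-0.04],-1],[[0,0,0],[0,0,-0.08],-1],[[0,0,0],[-0.05,0,-0.11],-1],[[0,0,0],[-0.08,0,-0.13],-1],[[0,0,0],[-0.08,0,-0.13],-1]])

```text
t: 13.88
eef_pos: [412.3, -380.6, 210.2]
tcp_rot: [3.139, -0.002, 0.185]
ft_force: [0.4, -0.6, -1.8]
opening: 0.005
grip_force: 0.0
```

```bash
python3 - <<'E'
from h import *
w=eyes.read_camera("wrist"); s=eyes.read_camera("side")
c=cv2.resize(s["img"][220:320,200:340],(538,384),interpolation=cv2.INTER_CUBIC)
cv2.imwrite("pics/h.png",np.hstack([w["img"][:250,150:412],c[:250]])[:,:,::-1])
print(readout.state()["eef_pos"])
E
```

```text
[ 413.37160273 -379.87772423  208.37642209]
```

View pics/h.png

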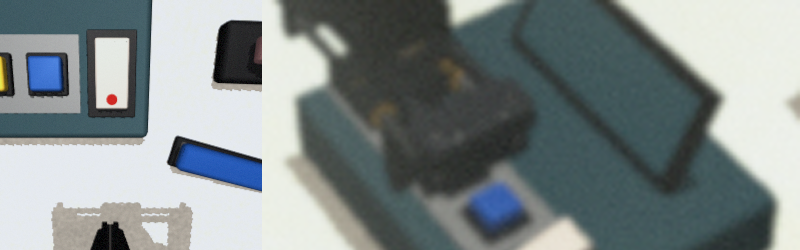

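The wrist view shows the dot end now looking lower. I'll check the tilt numerically before handing in.

```bash
python3 - <<'E'
from h import *
w=eyes.read_camera("wrist"); im=w["img"].astype(int)
hsv=cv2.cvtColor(w["img"],cv2.COLOR_RGB2HSV)
x0=150+88;x1=150+138;sub=hsv[28:118,x0:x1]
wh=(sub[...,1]<40)&(sub[...,2]>170); wh[:, :4]=0; wh[:,-6:]=0
cols=wh[:,20:28].mean(1); rows=np.where(cols>.5)[0]+28; print(rows.min(),rows.max())
rw=[(np.where(wh[r])[0].min()+x0,np.where(wh[r])[0].max()+x0) for r in (12,20,30,60,65,75)]; print(rw)
far=(262,rows.min()-.5); near=(262,rows.max()+.5)
c,s=np.cos(.19),np.sin(.19)
f=lambda uv,z: at_z(w,uv,z)[:2]@[c,s]
ax=np.array([472.6,-150.8])@[c,s]; print("axle own-x ref",ax)
for a in (.2,.1,0,-.1,-.2):   # + = dot end raised
    R=lambda x,z:(ax+x*np.cos(a)+z*np.sin(a),74+z*np.cos(a)-x*np.sin(a))
    F,N=R(30,6),R(-30,6); u,v=f(far,F[1]),f(near,N[1]); print(a,"len resid",round((u-v)-(F[0]-N[0]),1))
m=((hsv[...,0]<8)|(hsv[...,0]>172))&(hsv[...,1]>150); m[:,:240]=0;m[:,290:]=0;m[:85]=0;m[118:]=0
uv=np.argwhere(m)[:,::-1].mean(0); print(uv,at_z(w,uv,78),at_z(w,uv,82))
E
```

```text
39 109
[(np.int64(246), np.int64(279)), (np.int64(246), np.int64(279)), (np.int64(246), np.int64(279)), (np.int64(247), np.int64(278)), (np.int64(247), np.int64(278)), (np.int64(247), np.int64(277))]
axle own-x ref 435.61528015396567
0.2 len resid 1.2
0.1 len resid -0.1
0 len resid -0.8
-0.1 len resid -0.9
-0.2 len resid -0.3
[262.5 100.5] [ 488.53159372 -368.90875442   78.        ] [ 488.56452034 -368.86483952   82.        ]
```

The plate tapers (34 px at the far end, 31 px at the dot end), and the press stalled at 17 N against the 2–3 N needed at the height expected for "off". The rocker is over.

```bash
python3 -c "
from h import *
print(env.job_done())"
```

```text
the job is handed in; nothing more can be done
None
```

I pushed the drawer shut, pressed the green key to the bottom and let it back up, tipped the rocker over at its red-dot end, and handed the job in after about 14 s; no verdict was returned.

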